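# Book in a walnut billet on the carver's bench

## Task

Take the dark walnut billet from its rest and lower it gently into the middle of the V-block, its label at the open end, away from the stop, and let go. Then pick up the wand scanner and aim it squarely at the middle of that label from about 10 cm away, without touching the billet, and hold it still there for a good second before laying it back in its cradle, the same way round as it was. Leave the pale billet and everything else on the bench undisturbed.

Things in the scene. Friction and masses are not known exactly. Their poses are not given: they have to be found in the camera images.
- walnut_center (a point): Centre of the dark walnut billet, a loose cylinder 50 mm in diameter, 150 mm long, about 0.2 kg. x runs along it towards the labelled end (y, z roll with it). It starts lying level, its centre 38 mm above the table, on a fixed dowel rest 110 mm long and 34 mm wide (narrower than the billet), pointing anywhere within 2 rad of -y.
- walnut_label (a point): Middle of the white 34 mm square bar label on one end face of the walnut billet, 75 mm along +x from its centre; the x axis points straight out of the label.
- lime_center (a point): Centre of the pale limewood billet, same size, also labelled, on a rest of its own; a bystander that must not be moved. Its top is 63 mm above the table. Which billet lies in the near and which in the far place varies.
- vblock_seat (a point): Where the billet's centre comes to lie in the blue V-block with steel jaws, fixed to the table: on the axis of a seated billet, half-way along, 95 mm above the table. x runs level along the V towards the open end. The stop, an upright plate 60 mm wide and 120 mm high, has its face 93 mm from here on the -x side (18 mm clear of a centred billet).
- scanner_center (a point): Grip point of the loose wand scanner: a black stick 36 mm wide and 34 mm high, 182 mm long over all (94 mm behind this point, 88 mm ahead), about 0.18 kg, with a yellow head 50 x 40 mm at 50 to 88 mm ahead; it balances within 15 mm of here. Half-way up the handle. x points forward along its beam, z up as it lies in the cradle.
- scanner_window (a point): Middle of the red window on the front face of the scanner, 88 mm along +x from scanner_center; the beam goes out along the x axis.
- cradle_seat (a point): Where scanner_center belongs with the scanner home in the grey cradle, fixed to the table: 37 mm above the table, x the way its front points. Base plate 8 mm thick; two U yokes, each 14 mm thick along x, at x = -68 and +42 mm, floors 20 mm and cheeks 36 mm above the table, 48 mm apart inside. Between the yokes the handle is free at both sides.
- mallet: Carver's wooden mallet standing on its head, 92 mm in diameter, 250 mm tall, origin at the centre of its underside, z up its axis. Bystander.
- figure: Small carved wooden figure, 84 mm in diameter, 156 mm tall, origin at the centre of its underside, z up its axis. Bystander.
- glue: White glue bottle with an orange cap, 56 mm in diameter, 140 mm tall, origin at the centre of its underside, z up its axis. Bystander.
- stone: Grey sharpening stone, 150 x 50 x 25 mm, lying flat, long along x, origin under its centre. Bystander.
- gouge: Carving gouge lying flat, 26 mm square wooden handle from x = -108 to +8 mm, blade on to x = +118 mm, origin on the table under the ferrule. Bystander.
- brush: Bench brush, 150 x 45 x 58 mm, bristles down, long along x, origin under its centre. Bystander.
- pot: Blue pencil pot, 72 mm in diameter, 95 mm tall with pencils to 145 mm, origin at the centre of its underside, z up its axis. Bystander.
- walnut: The walnut billet again, its origin on its surface 25 mm below the centre as built (it rolls with the billet).
- vblock: The V-block, origin on the table under its seat, axes as vblock_seat. Two 90 degree V supports, each 24 mm thick along x and 74 mm wide, tops 88 mm above the table, stand at x = +52 and -52 mm; the 80 mm gap between them is free for fingers down to the base, 14 mm above the table (base 200 x 90 mm).
- scanner: The scanner again, origin 17 mm below scanner_center.
There are look-alikes about, which are no part of the job. What is shaped like the walnut but pink or turquoise is not meant.

How it is judged:
By the outcome, as a careful person would: the job done as asked, in the order asked, and still so for the second after the job is handed in, with the robot touching nothing.
It also fails if it takes over 64 s, if anything falls off the work surface, if the arm or the gripper's body presses on something with over 40 N, if the wrist force passes 120 N, or if a joint passes its speed limit or range.

## Robot

A 7-joint arm with a two-finger parallel gripper is mounted at the origin on the work surface. World frame = base frame: x ahead of the robot, y to its left, z up, the work surface at z = 0. Lengths are in m, angles in rad, forces in N, time in s.
With the tool pointing down it reaches from about 0.4 to 0.85 m from the base axis. Payload 10.4 kg.
Tool frame: the origin (TCP) lies on the mounting face of the last link; the fingertips stand r.tips_ahead ahead of it and the grasp point (between the pads) lies 164 mm ahead of it (r.tips_ahead is the distance from the TCP to the fingertips, in m); z points along the fingers, y is the line along which they close (so a half turn about z gives the same grasp; the last joint's range is limited). The gripper opens to 87 mm and grips with 3 to 60 N. Pads are 19 mm wide; open, the fingers measure 117 mm over their backs; the gripper's body (75 mm by 190 mm) begins 51 mm behind the grasp point.
Start: joints at [1.265, 0.332, -0.065, 1.46, 0.022, 1.35, -0.088], TCP at [0.174, -0.6, 0.405] pointing down, gripper open.
Joint ranges: [-2.6, 2.6], [-0.5, 2.12], [-1.47, 1.34], [0.16, 2.42], [-1.27, 4.41], [0.06, 2.06], [-2.6, 2.6]. Speed limits (rad/s): [2.22, 2.22, 2.79, 2.79, 3.14, 3.14, 3.14].

## Interface

Orientations are given as a unit quaternion [x, y, z, w].
In Python, from bench import telemetry, imaging, job, r gives the robot as it stands.
- The arm moves only by the tool move_arm, never from a script. Its argument "steps" is a list of rows, each an object of numbers: "dx", "dy", "dz": the shift along the tool's x, y, z in cm; "spin": the turn about the tool's z in rad. In form: [{"dx": .., "dy": .., "dz": .., "spin": ..}, ...]. A call has 1 to 12 rows; each row shifts and turns the commanded pose from where the row before left it, along the tool's axes as they then stand; what a row does not reach is not made up. A row lasts 1/10 s, in which the tool goes at most 50 mm and 8.59 degrees, less where a joint would pass 70% of its speed; a pose out of reach is approached as far as the arm can. A call with a gripper value outside its range is refused whole. "claw" is the finger opening in cm, from 0 to 8.7, set as the call begins (left out, the last holds). The fingers move at their own pace and stop on an object; "squeeze" is the grip in N (left out, the last holds). Time passes only in rows, so rows that do not move let the fingers close. It gives the time, the measured TCP pose, the force, the opening and the grip force at its end, in the units of the state.
- telemetry.read_state(): the state, without advancing time (a new reading comes with each control period).
- imaging.camera(name): name is "scene" or "top" or "wrist"; returns a dict with "img" (384x512x3 uint8, red, green, blue), "camera_matrix" (3x3 intrinsics, pixels), "R" (3x3) and "t" (3): a world point X has camera coordinates R X + t. Camera axes: x right, y down, z forward; pixel columns grow to the right and rows downward; lengths in m; the calibration is good to about 2 mm. A picture is of the moment at which its call begins. There is no depth.
- job.close_job(): hands the job in; it is judged then, once.
The state is a dict: "time": time; "joint_positions": joint angles; "joint_vel": joint speeds; "joint_torque": joint torques, N m; "ee_pos": TCP position; "eef_rot": TCP orientation; "ft_force": force on the tool from outside, world axes, zero at the start; "torque": the same for the moment, N m; "width": finger opening in m; "grip_force": force on a finger pad.
Only numpy, scipy, OpenCV 4.12 (cv2) and the standard library are available. Lean on these libraries where they do the work, as an engineer would, in place of code of your own. Each camera call takes 0.05 s, during which the arm holds its last target. There are 200 camera calls.

## Working session

There is one attempt and no reset: what is moved stays moved. The work goes in short steps, Python scripts to look and compute and a tool call to move; the robot and the scene stay as the last step left them, time stands still between calls to the robot, and variables do not carry over. Pictures are saved under pics/ and viewed, at most 10 in all, crops included, and the job is handed in when it is done.

Besides the shell and the picture viewer there is one more tool, called by a JSON object that holds its "method" and its "body". move_arm: Moves the arm, as the interface text tells. Its arguments: {"type":"object","properties":{"steps":{"type":"array","items":{"type":"object","properties":{"dx":{"type":"number"},"dy":{"type":"number"},"dz":{"type":"number"},"spin":{"type":"number"}}}},"claw":{"type":"number"},"squeeze":{"type":"number"}},"required":["steps"]}

```bash
ls; mkdir -p pics; python3 - <<'E'
from bench import telemetry, imaging, job, r
import cv2,numpy as np,pickle
s=telemetry.read_state();print({k:np.round(v,3).tolist() for k,v in s.items()},r.tips_ahead)
o=[]
for n in("scene","top"):
    c=imaging.camera(n);pickle.dump(c,open(n+'.pkl','wb'));print(n,c['camera_matrix'].tolist(),np.round(-c['R'].T@c['t'],3),np.round(c['R'],3).tolist())
    cv2.imwrite(f'pics/{n}0.png',cv2.resize(c['img'][:,:,::-1],(800,600),interpolation=cv2.INTER_CUBIC))
E
```

```text
pics
{'time': 0.0, 'joint_positions': [1.265, 0.333, -0.065, 1.461, 0.022, 1.35, -0.089], 'joint_vel': [-0.0, -0.001, -0.001, -0.0, 0.001, 0.001, 0.001], 'joint_torque': [-0.0, -62.326, 0.024, -38.989, -0.062, 0.04, 0.0], 'ee_pos': [0.174, -0.6, 0.404], 'eef_rot': [0.99, 0.141, -0.0, -0.001], 'ft_force': [-0.859, -0.783, 0.238], 'torque': [0.017, 0.033, 0.032], 'grip_force': 0.0, 'width': 0.087} 0.1822
scene [[448.48517022343924, 0.0, 257.05147468247986], [0.0, 448.48517022343924, 197.41395689408415], [0.0, 0.0, 1.0]] [ 1.213 -0.936  0.864] [[0.803, 0.596, 0.02], [0.337, -0.426, -0.84], [-0.492, 0.681, -0.543]]
top [[373.9059884187186, 0.0, 259.7748205875601], [0.0, 373.9059884187186, 192.89549619005768], [0.0, 0.0, 1.0]] [0.359 0.038 1.179] [[-0.006, -1.0, -0.001], [-0.992, 0.006, -0.13], [0.13, 0.0, -0.992]]
```

View pics/top0.png

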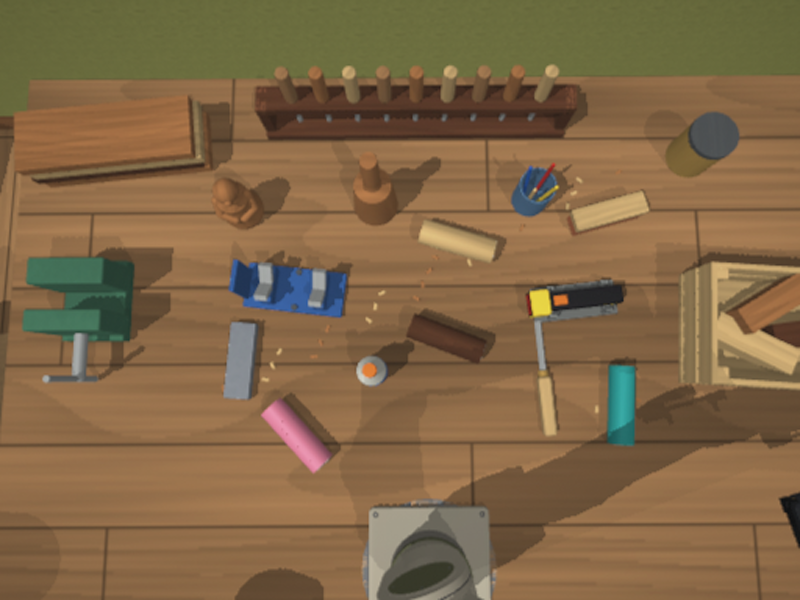

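View pics/scene0.png

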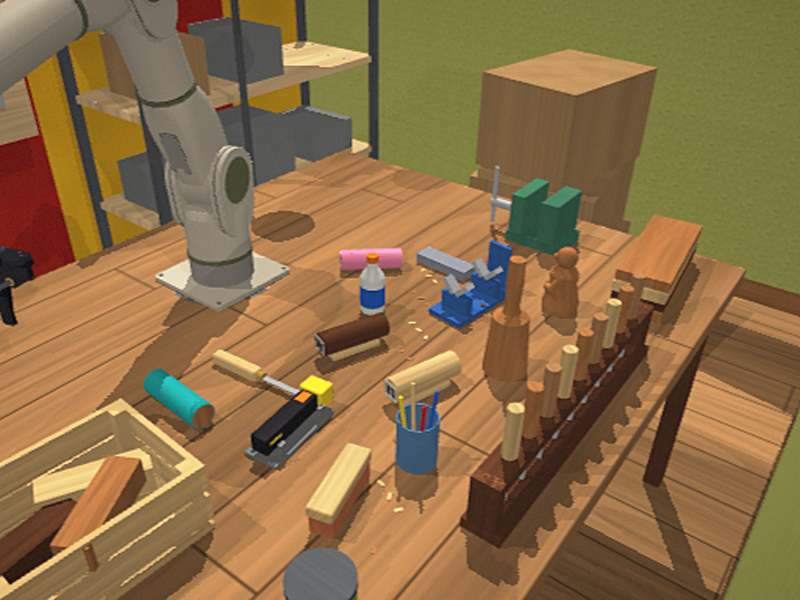

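The top view shows the walnut at about (447,337) with its label end to the right (-y; the scene view shows the label at (322,345)). The V-block is at (290,288) with its stop on the left, and the scanner at (575,298) with its head to the left. Next I'll enlarge for measurement.

```bash
cat > h.py <<'E'
import numpy as np,cv2
from scipy.spatial.transform import Rotation as Ro
def ray(c,u,v,z):
    d=c['R'].T@np.linalg.solve(c['camera_matrix'],[u,v,1.]);o=-c['R'].T@c['t']
    return o+d*(z-o[2])/d[2]
def proj(c,X):
    p=(np.atleast_2d(X)@c['R'].T+c['t'])@c['camera_matrix'].T
    return p[:,:2]/p[:,2:]
def plan(s,grasp,yaw_y,reach=0.164):
    """tool-frame shift to bring grasp point to `grasp`, closing line along world direction angle yaw_y; tool down"""
    R=Ro.from_quat(s['eef_rot']);M=R.as_matrix()
    ya=np.arctan2(M[1,1],M[0,1]);d=(yaw_y-ya+np.pi/2)%np.pi-np.pi/2   # world ccw turn
    t=np.array(grasp)+[0,0,reach]-s['ee_pos']
    print('shift tool cm',np.round(M.T@t*100,2),'world',np.round(t,4),'spin',round(-d,4),'tilt',np.round(M[:,2],4))
E
python3 - <<'E'
import pickle;from h import *
c=pickle.load(open('top.pkl','rb'))
im=c['img'][145:245,140:405,::-1]
cv2.imwrite('pics/crop1.png',cv2.resize(im,None,fx=3,fy=3,interpolation=cv2.INTER_CUBIC))
def P(n,u,v,z):print(n,np.round(ray(c,u*.64-.18,v*.64-.18,z),3))
P('walnut',447,337,.045);P('lime',458,241,.045);P('vb',290,288,.07);P('scan',575,298,.05);P('head',540,302,.05);P('tail',622,292,.05)
P('glue',371,371,.14);P('mallet',368,170,.25);P('gouge',545,380,.02);P('stone',240,360,.025);P('fig',228,190,.15);P('pot',530,190,.1)
E
```

```text
walnut [ 0.438 -0.041  0.045]
lime [ 0.628 -0.066  0.045]
vb [0.532 0.261 0.07 ]
scan [ 0.512 -0.291  0.05 ]
head [ 0.505 -0.223  0.05 ]
tail [ 0.523 -0.384  0.05 ]
glue [0.372 0.101 0.14 ]
mallet [0.701 0.1   0.25 ]
gouge [ 0.354 -0.234  0.02 ]
stone [0.397 0.366 0.025]
fig [0.701 0.361 0.15 ]
pot [ 0.714 -0.2    0.1  ]
```

View pics/crop1.png

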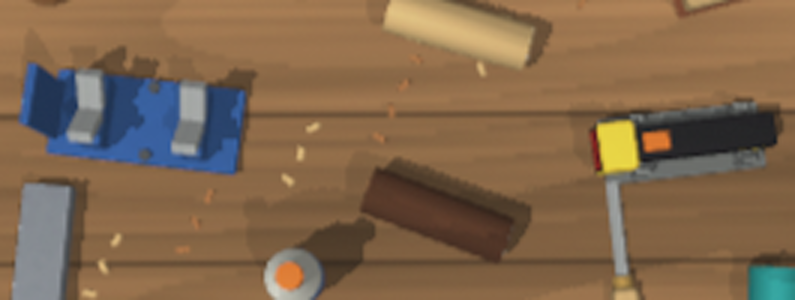

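Crop (3x, offset 140,145): walnut end mids (367,190) and (507,241); jaw tops centred at (87,106) and (190,119); scanner tail (775,129) and front (597,147).

```bash
python3 - <<'E'
import pickle;from h import *
from bench import telemetry
c=pickle.load(open('top.pkl','rb'))
def P(n,a,b,z):
    A,B=[ray(c,140+(p[0]+.5)/3-.5,145+(p[1]+.5)/3-.5,z) for p in(a,b)]
    d=B-A;print(n,np.round((A+B)/2,4),'len',round(np.linalg.norm(d),4),'ang',round(np.arctan2(d[1],d[0]),3));return (A+B)/2,np.arctan2(d[1],d[0])
w,wa=P('walnut',(367.5,190),(507,241),.04)
P('vblock',(86.75,106.5),(190,119),.088)
P('scanner',(775,129),(597,147),.045)
P('base',(61,111),(241,131),.014)
plan(telemetry.read_state(),[w[0],w[1],.04],wa+np.pi/2)
E
```

```text
walnut [ 0.4353 -0.0396  0.04  ] len 0.1505 ang -1.929
vblock [0.5351 0.2564 0.088 ] len 0.1028 ang -1.699
scanner [ 0.5125 -0.2946  0.045 ] len 0.1832 ang 1.666
base [0.5382 0.2578 0.014 ] len 0.1909 ang -1.689
shift tool cm [ 40.7  -46.51  20.06] world [ 0.261   0.5604 -0.2001] spin -0.9303 tilt [-4.0e-04  1.2e-03 -1.0e+00]
```

{"method": "move_arm", "body": {"steps": [{"dx": 3,"dy": -3.4},{"dx": 3,"dy": -3.4},{"dx": 3,"dy": -3.4},{"dx": 3,"dy": -3.4},{"dx": 3,"dy": -3.4},{"dx": 3,"dy": -3.4},{"dx": 3,"dy": -3.4},{"dx": 3,"dy": -3.4},{"dx": 3,"dy": -3.4},{"dx": 3,"dy": -3.4},{"dx": 3,"dy": -3.4},{"dx": 3,"dy": -3.4}], "claw": 8.7}}

```text
$.steps[0]: bad value
```

{"method": "move_arm", "body": {"steps": [{"dx": 3,"dy": -3.4},{"dx": 1.7,"dy": -2.3},{"spin": -0.14},{"spin": -0.14},{"spin": -0.14},{"spin": -0.14},{"spin": -0.14},{"spin": -0.14},{"spin": -0.09},{}]}}

```text
$.steps[0]: bad value
```

```bash
python3 - <<'E'
from h import *;import pickle
from bench import telemetry,imaging
c=imaging.camera('wrist');s=telemetry.read_state();pickle.dump((c,s),open('w1.pkl','wb'))
print(s['time'],np.round(s['joint_positions'],2),s['ee_pos'],-c['R'].T@c['t'])
print(c['camera_matrix'][0,0])
plan(s,[.4353,-.0396,.04],-1.929+np.pi/2)
cv2.imwrite('pics/w1.png',c['img'][:,:,::-1])
E
```

```text
0.15 [ 1.27  0.33 -0.06  1.46  0.02  1.35 -0.09] [ 0.17439221 -0.60007225  0.40415708] [ 0.25533839 -0.57685747  0.38424536]
315.64512735372506
shift tool cm [ 40.7  -46.52  20.06] world [ 0.2609  0.5605 -0.2002] spin -0.9298 tilt [-4.e-04  1.e-03 -1.e+00]
```

View pics/w1.png

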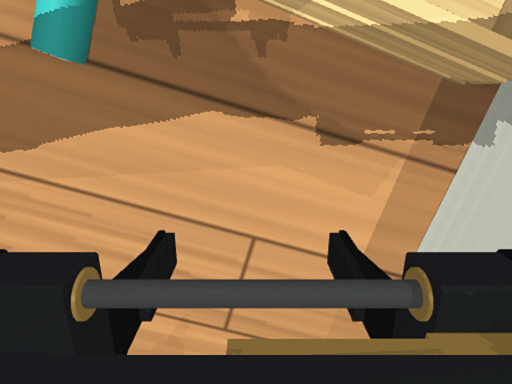

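The moves were refused because every field seems to be needed, so the wrist view only shows the start spot: teal bystander at (65,30), fingers at (165,240) and (340,240). Resending with all the fields.

{"method": "move_arm", "body": {"steps": [{"dx": 3,"dy": -3.4,"dz": 0,"spin": 0},{"dx": 3,"dy": -3.4,"dz": 0,"spin": 0},{"dx": 3,"dy": -3.4,"dz": 0,"spin": 0},{"dx": 3,"dy": -3.4,"dz": 0,"spin": 0},{"dx": 3,"dy": -3.4,"dz": 0,"spin": 0},{"dx": 3,"dy": -3.4,"dz": 0,"spin": 0},{"dx": 3,"dy": -3.4,"dz": 0,"spin": 0},{"dx": 3,"dy": -3.4,"dz": 0,"spin": 0},{"dx": 3,"dy": -3.4,"dz": 0,"spin": 0},{"dx": 3,"dy": -3.4,"dz": 0,"spin": 0},{"dx": 3,"dy": -3.4,"dz": 0,"spin": 0},{"dx": 3,"dy": -3.4,"dz": 0,"spin": 0}], "claw": 8.7}}

```text
time: 1.35
ee_pos: [0.4065, -0.1061, 0.4048]
eef_rot: [0.99, 0.141, 0.0, 0.0]
ft_force: [0.4, -0.4, -0.0]
width: 0.0872
grip_force: 0.0
```

{"method": "move_arm", "body": {"steps": [{"dx": 3,"dy": -3.4,"dz": 0,"spin": 0},{"dx": 1.7,"dy": -2.3,"dz": 0,"spin": 0},{"dx": 0,"dy": 0,"dz": 0,"spin": -0.14},{"dx": 0,"dy": 0,"dz": 0,"spin": -0.14},{"dx": 0,"dy": 0,"dz": 0,"spin": -0.14},{"dx": 0,"dy": 0,"dz": 0,"spin": -0.14},{"dx": 0,"dy": 0,"dz": 0,"spin": -0.14},{"dx": 0,"dy": 0,"dz": 0,"spin": -0.14},{"dx": 0,"dy": 0,"dz": 0,"spin": -0.09},{"dx": 0,"dy": 0,"dz": 0,"spin": 0}]}}

```text
time: 2.35
ee_pos: [0.4354, -0.04, 0.4046]
eef_rot: [0.821, 0.571, -0.0, -0.0]
ft_force: [-0.2, -0.3, -0.4]
width: 0.0872
grip_force: 0.0
```

```bash
cat > look.py <<'E'
import sys,pickle
from h import *
from bench import telemetry,imaging
def look(n,g,ya):
    c=imaging.camera('wrist');s=telemetry.read_state();pickle.dump((c,s),open(n+'.pkl','wb'))
    print(s['time'],np.round(s['joint_positions'],2),s['ee_pos'],s['ft_force'],s['width'],s['grip_force'])
    plan(s,g,ya);cv2.imwrite(f'pics/{n}.png',c['img'][:,:,::-1]);return c,s
E
python3 -c "
from look import *
look('w2',[.4353,-.0396,.04],-1.929+np.pi/2)"
```

```text
2.4 [ 0.68 -0.06 -0.66  1.89 -0.04  1.3  -0.32] [ 0.43541185 -0.04004298  0.40462559] [-0.0512684  -0.14914492  0.46633049] 0.08717977556744108 0.0
shift tool cm [ 4.000e-02 -2.000e-02  2.006e+01] world [-1.000e-04  4.000e-04 -2.006e-01] spin -0.0018 tilt [-2.e-04 -1.e-04 -1.e+00]
```

```bash
python3 - <<'E'
from h import *;import pickle
c,s=pickle.load(open('w2.pkl','rb'));im=c['img'][:,:,::-1].copy()
a=-1.929;u=np.array([np.cos(a),np.sin(a),0]);n=np.array([-u[1],u[0],0]);C=np.array([.4353,-.0396,.038])
P=proj(c,[C+i*.075*u+j*.025*n for i,j in((1,1),(1,-1),(-1,-1),(-1,1))]);print(P.round(1))
cv2.polylines(im,[np.int32(P.round())],True,(0,255,0),1)
cv2.imwrite('pics/w2o.png',cv2.resize(im,(768,576)))
E
```

```text
[[272.3 230.3]
 [230.6 230.2]
 [228.1  99.9]
 [275.5 100.1]]
```

View pics/w2o.png

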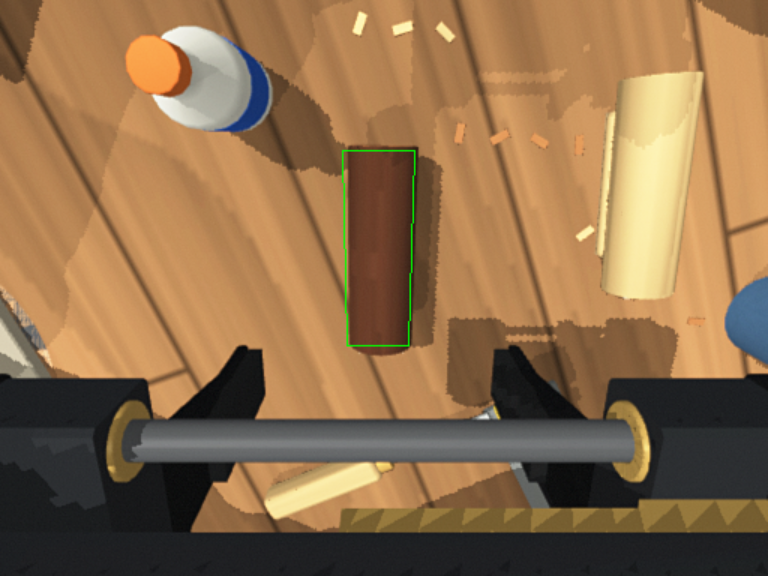

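The overlay matches the billet within about 1 px (edges 346–414, ends 147–352). Descending to grip.

{"method": "move_arm", "body": {"steps": [{"dx": 0,"dy": 0,"dz": 4,"spin": 0},{"dx": 0,"dy": 0,"dz": 4,"spin": 0},{"dx": 0,"dy": 0,"dz": 4,"spin": 0},{"dx": 0,"dy": 0,"dz": 3,"spin": 0},{"dx": 0,"dy": 0,"dz": 3,"spin": 0},{"dx": 0,"dy": 0,"dz": 2,"spin": 0},{"dx": 0,"dy": 0,"dz": 0,"spin": 0},{"dx": 0,"dy": 0,"dz": 0,"spin": 0}]}}

```text
time: 3.2
ee_pos: [0.4357, -0.04, 0.2052]
eef_rot: [0.822, 0.569, 0.0, -0.0]
ft_force: [-0.4, -0.5, 0.4]
width: 0.0872
grip_force: 0.0
```

{"method": "move_arm", "body": {"steps": [{"dx": 0,"dy": 0,"dz": 0,"spin": 0},{"dx": 0,"dy": 0,"dz": 0,"spin": 0},{"dx": 0,"dy": 0,"dz": 0,"spin": 0},{"dx": 0,"dy": 0,"dz": 0,"spin": 0},{"dx": 0,"dy": 0,"dz": 0,"spin": 0},{"dx": 0,"dy": 0,"dz": 0,"spin": 0},{"dx": 0,"dy": 0,"dz": 0,"spin": 0},{"dx": 0,"dy": 0,"dz": 0,"spin": 0}], "claw": 4, "squeeze": 15}}

```text
time: 4.0
ee_pos: [0.4366, -0.0406, 0.2056]
eef_rot: [0.822, 0.57, 0.001, 0.001]
ft_force: [4.9, -3.5, 2.0]
width: 0.0494
grip_force: 15.0
```

{"method": "move_arm", "body": {"steps": [{"dx": 0,"dy": 0,"dz": -0.5,"spin": 0},{"dx": 0,"dy": 0,"dz": -1,"spin": 0},{"dx": 0,"dy": 0,"dz": -2,"spin": 0},{"dx": 0,"dy": 0,"dz": -3,"spin": 0},{"dx": 0,"dy": 0,"dz": -3,"spin": 0},{"dx": 0,"dy": 0,"dz": -3,"spin": 0},{"dx": 0,"dy": 0,"dz": -2,"spin": 0},{"dx": 0,"dy": 0,"dz": -1,"spin": 0},{"dx": 0,"dy": 0,"dz": 0,"spin": 0}]}}

```text
time: 4.9
ee_pos: [0.4356, -0.0399, 0.3608]
eef_rot: [0.822, 0.57, 0.0, 0.001]
ft_force: [0.8, -0.0, -1.7]
width: 0.0504
grip_force: 15.0
```

```bash
python3 - <<'E'
from look import *
c,s=look('w3',[.536,.2567,.196],-1.697+np.pi/2)
g=np.array(s['ee_pos'])+Ro.from_quat(s['eef_rot']).as_matrix()@[0,0,.164]
M=Ro.from_quat(s['eef_rot']).as_matrix();u=M[:,0];n=M[:,1];C=g-[0,0,.002]
im=c['img'][:,:,::-1].copy()
P=proj(c,[C+i*.075*u+j*.025*n for i,j in((1,1),(1,-1),(-1,-1),(-1,1))]);print(u,P.round(1))
cv2.polylines(im,[np.int32(P.round())],True,(0,255,0),1)
cv2.imwrite('pics/w3o.png',im)
E
```

```text
4.95 [ 0.69 -0.02 -0.68  1.96 -0.01  1.2  -0.35] [ 0.43528732 -0.04000329  0.35958236] [ 0.03595947  0.07703872 -1.97052912] 0.04965254717431763 14.991434812545776
shift tool cm [31.32 -0.96 -0.05] world [0.1007 0.2967 0.0004] spin -0.2318 tilt [ 0.e+00 -3.e-04 -1.e+00]
[ 3.50392456e-01  9.36602928e-01 -2.87584136e-04] [[306.1 113.1]
 [195.8 113. ]
 [209.1 370.7]
 [292.5 370.6]]
```

View pics/w3o.png

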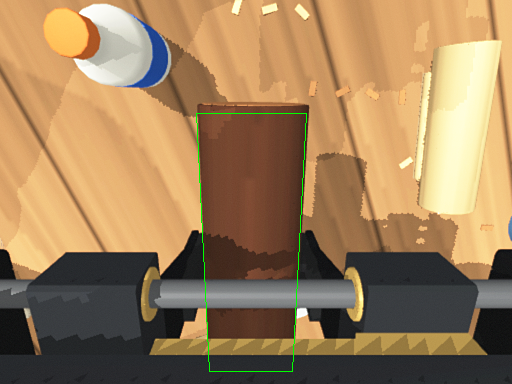

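Held billet: sides about 198–308 px, +y end rim at row ~104. Checking against the end-disc projection.

```bash
python3 - <<'E'
from h import *;import pickle
c,s=pickle.load(open('w3.pkl','rb'))
M=Ro.from_quat(s['eef_rot']).as_matrix();C=s['ee_pos']+M@[0,0,.166]
t=np.linspace(0,2*np.pi,90)
for off in(0,.002,.004,.006):
    D=C+(.075+off)*M[:,0]+.025*(np.outer(np.cos(t),M[:,1])+np.outer(np.sin(t),M[:,2]))
    p=proj(c,D);print(off,'rows',p[:,1].min().round(1),p[:,1].max().round(1),p[np.argmin(D[:,2]),1].round(1),'cols',p[:,0].min().round(1),p[:,0].max().round(1))
col=c['img'][95:118,250].astype(int);print(col.tolist())
E
```

```text
0 rows 109.9 117.3 109.9 cols 195.0 306.8
0.002 rows 106.0 111.9 106.0 cols 194.8 307.1
0.004 rows 102.1 106.4 102.1 cols 194.5 307.3
0.006 rows 98.1 100.8 98.1 cols 194.3 307.6
[[216, 161, 104], [215, 157, 104], [212, 156, 103], [211, 157, 104], [208, 154, 101], [210, 155, 102], [201, 145, 92], [162, 105, 62], [163, 106, 63], [185, 121, 72], [226, 151, 91], [129, 78, 51], [114, 67, 49], [119, 73, 52], [114, 66, 48], [114, 68, 49], [116, 70, 51], [117, 70, 52], [114, 69, 48], [116, 70, 51], [116, 68, 49], [114, 67, 49], [114, 66, 45]]
```

```bash
python3 - <<'E'
from h import *;import pickle
c,s=pickle.load(open('w2.pkl','rb'))
a=-1.929;u=np.array([np.cos(a),np.sin(a),0]);n=np.array([-u[1],u[0],0]);C=np.array([.4353,-.0396,.038]);z=np.array([0,0,1])
t=np.linspace(0,2*np.pi,90)
for i in(1,-1):
    p=proj(c,C+i*.075*u+.025*(np.outer(np.cos(t),n)+np.outer(np.sin(t),z)));print(i,p[:,1].min().round(1),p[:,1].max().round(1))
print(np.linalg.norm(proj(c,C+.01*u)-proj(c,C)))
print(c['img'][92:108,253].tolist());print(c['img'][224:242,253].tolist())
E
```

```text
1 222.1 239.6
-1 99.4 100.7
8.575169446647987
[[167, 120, 76], [167, 121, 77], [165, 118, 75], [163, 117, 74], [146, 100, 62], [129, 80, 50], [100, 57, 40], [90, 53, 37], [91, 53, 36], [106, 61, 43], [105, 60, 40], [105, 59, 40], [106, 61, 40], [102, 59, 38], [102, 59, 39], [102, 61, 40]]
[[97, 58, 38], [99, 58, 40], [101, 59, 40], [102, 59, 40], [103, 60, 40], [103, 61, 41], [102, 59, 39], [102, 58, 39], [102, 59, 40], [101, 59, 40], [101, 59, 42], [97, 55, 37], [108, 66, 42], [161, 110, 71], [195, 140, 88], [193, 141, 89], [191, 138, 87], [190, 137, 85]]
```

{"method": "move_arm", "body": {"steps": [{"dx": 2,"dy": 0,"dz": 0,"spin": 0},{"dx": 3,"dy": 0,"dz": 0,"spin": 0},{"dx": 3,"dy": 0,"dz": 0,"spin": 0},{"dx": 3,"dy": 0,"dz": 0,"spin": 0},{"dx": 3,"dy": 0,"dz": 0,"spin": 0},{"dx": 3,"dy": 0,"dz": 0,"spin": 0},{"dx": 2,"dy": 0,"dz": 0,"spin": 0},{"dx": 1,"dy": 0,"dz": 0,"spin": -0.08},{"dx": 0,"dy": 0,"dz": 0,"spin": -0.08},{"dx": 0,"dy": 0,"dz": 0,"spin": -0.07},{"dx": 0,"dy": 0,"dz": 0,"spin": 0},{"dx": 0,"dy": 0,"dz": 0,"spin": 0}]}}

```text
time: 6.15
ee_pos: [0.5053, 0.1471, 0.3587]
eef_rot: [0.752, 0.66, -0.001, -0.001]
ft_force: [0.3, -0.1, -1.7]
width: 0.0499
grip_force: 15.0
```

```bash
python3 - <<'E'
from look import *
c,s=look('w4',[.536,.2567,.196],-1.697+np.pi/2)
a=-1.697;u=np.array([np.cos(a),np.sin(a),0]);n=np.array([-u[1],u[0],0]);C=np.array([.536,.2567,0.])
im=c['img'][:,:,::-1].copy()
def box(x0,x1,w,z,col):
    P=proj(c,[C+x*u+y*n+[0,0,z] for x,y in((x0,w),(x1,w),(x1,-w),(x0,-w))]);print(P.round(1).tolist());cv2.polylines(im,[np.int32(P.round())],True,col,1)
box(-.1,.1,.045,.014,(0,255,0));box(-.064,-.04,.037,.088,(0,255,255));box(.04,.064,.037,.088,(0,255,255));box(-.105,-.093,.03,.12,(0,0,255))
cv2.imwrite('pics/w4o.png',cv2.resize(im,(800,600),interpolation=cv2.INTER_CUBIC))
E
```

```text
6.2 [ 0.4   0.25 -0.88  1.75  0.2   1.24 -0.65] [0.50541305 0.14708841 0.35896376] [ 1.10030429  0.89343029 -1.91584017] 0.049774952793607836 14.990227371454239
shift tool cm [11.27  1.61 -0.11] world [0.0306 0.1096 0.001 ] spin -0.0038 tilt [-1.2e-03 -1.0e-04 -1.0e+00]
[[324.3, -67.1], [311.3, 162.8], [225.5, 163.0], [218.9, -66.6]]
[[332.7, -54.9], [330.0, -13.3], [222.7, -12.9], [221.6, -54.4]]
[[322.3, 106.9], [320.3, 138.4], [226.7, 138.6], [225.9, 107.2]]
[[340.0, -173.9], [338.2, -144.8], [227.3, -144.3], [226.7, -173.3]]
```

View pics/w4o.png

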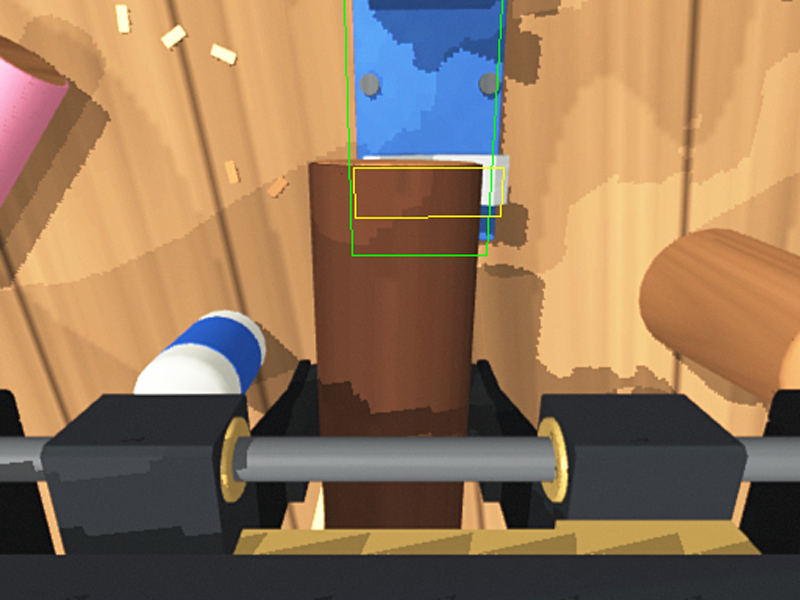

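Jaw shows at rows 155–207 against the predicted 167–216, and ~3 px further right. Most of that is the same camera bias seen on the billet. I'll go about 2 mm further toward the stop than the top-view estimate.

{"method": "move_arm", "body": {"steps": [{"dx": 2,"dy": 0.4,"dz": 0,"spin": 0},{"dx": 3,"dy": 0.4,"dz": 0,"spin": 0},{"dx": 3,"dy": 0.4,"dz": 0,"spin": 0},{"dx": 2.5,"dy": 0.4,"dz": 0,"spin": 0},{"dx": 1,"dy": 0,"dz": 0,"spin": 0},{"dx": 0,"dy": 0,"dz": 0,"spin": 0},{"dx": 0,"dy": 0,"dz": 0,"spin": 0},{"dx": 0,"dy": 0,"dz": 0,"spin": 0}]}}

```text
time: 7.0
ee_pos: [0.5363, 0.2578, 0.3597]
eef_rot: [0.752, 0.66, -0.0, 0.0]
ft_force: [0.2, 0.6, -2.0]
width: 0.0496
grip_force: 15.0
```

```bash
python3 - <<'E'
from look import *
c,s=look('w5',[.5363,.2587,.0986],-1.697+np.pi/2)
a=-1.697;u=np.array([np.cos(a),np.sin(a),0]);n=np.array([-u[1],u[0],0]);C=np.array([.536,.2567,0.])
im=c['img'][:,:,::-1].copy()
def box(x0,x1,w,z,col):
    P=proj(c,[C+x*u+y*n+[0,0,z] for x,y in((x0,w),(x1,w),(x1,-w),(x0,-w))]);print(P.round(1).tolist());cv2.polylines(im,[np.int32(P.round())],True,col,1)
box(-.1,.1,.045,.014,(0,255,0));box(-.064,-.04,.037,.088,(0,255,255));box(-.105,-.093,.03,.12,(0,0,255))
t=imaging.camera('top')['img'][140:260,130:300,::-1]
cv2.imwrite('pics/w5o.png',np.hstack([im[:300,130:430],cv2.resize(t,(425,300),interpolation=cv2.INTER_CUBIC)]))
E
```

```text
7.05 [ 0.15  0.43 -0.87  1.57  0.34  1.3  -0.89] [0.53635975 0.25787232 0.35975677] [ 0.27868615  0.15026052 -2.45975158] 0.049557500452463946 14.99090239405632
shift tool cm [ 0.09 -0.02  9.72] world [-0.0001  0.0008 -0.0972] spin -0.0038 tilt [ 3.e-04 -1.e-03 -1.e+00]
[[297.9, 74.9], [290.6, 258.4], [213.2, 258.6], [204.9, 75.1]]
[[298.9, 119.6], [297.6, 150.2], [205.5, 150.4], [204.0, 119.8]]
[[297.9, 58.7], [297.1, 78.5], [205.5, 78.8], [204.6, 58.9]]
```

View pics/w5o.png

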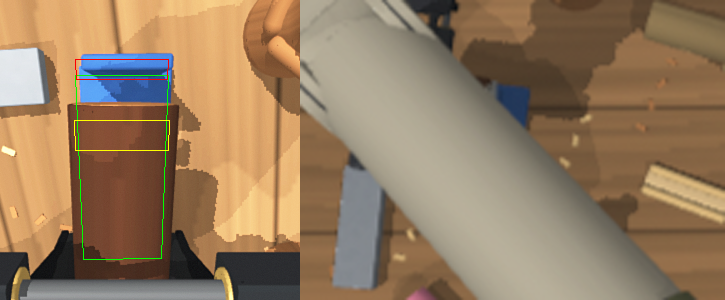

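The stop's top edge is at rows 53–69 in the wrist crop (predicted 58–78), ~5 px right; the top camera is occluded. Small correction (+1 mm, +1 mm), then lower.

{"method": "move_arm", "body": {"steps": [{"dx": 0.1,"dy": 0.1,"dz": 1,"spin": 0},{"dx": 0.1,"dy": 0,"dz": 2,"spin": 0},{"dx": 0,"dy": 0,"dz": 2,"spin": 0},{"dx": 0,"dy": 0,"dz": 2,"spin": 0},{"dx": 0,"dy": 0,"dz": 1,"spin": 0},{"dx": 0,"dy": 0,"dz": 0.5,"spin": 0},{"dx": 0,"dy": 0,"dz": 0.3,"spin": 0},{"dx": 0,"dy": 0,"dz": 0,"spin": 0},{"dx": 0,"dy": 0,"dz": 0,"spin": 0}]}}

```text
time: 8.0
ee_pos: [0.5376, 0.2613, 0.2725]
eef_rot: [0.751, 0.66, 0.001, 0.0]
ft_force: [-0.0, 0.7, -2.4]
width: 0.0494
grip_force: 15.0
```

{"method": "move_arm", "body": {"steps": [{"dx": 0,"dy": 0,"dz": 0.15,"spin": 0},{"dx": 0,"dy": 0,"dz": 0.15,"spin": 0},{"dx": 0,"dy": 0,"dz": 0.1,"spin": 0},{"dx": 0,"dy": 0,"dz": 0.1,"spin": 0},{"dx": 0,"dy": 0,"dz": 0,"spin": 0}]}}

```text
time: 8.5
ee_pos: [0.5374, 0.2611, 0.2667]
eef_rot: [0.751, 0.66, 0.0, 0.0]
ft_force: [1.0, -0.3, -0.5]
width: 0.0496
grip_force: 15.0
```

{"method": "move_arm", "body": {"steps": [{"dx": -0.1,"dy": 0,"dz": 0.05,"spin": 0},{"dx": 0,"dy": 0,"dz": 0.05,"spin": 0},{"dx": 0,"dy": 0,"dz": 0.05,"spin": 0},{"dx": 0,"dy": 0,"dz": 0,"spin": 0}]}}

```text
time: 8.9
ee_pos: [0.5377, 0.2601, 0.2658]
eef_rot: [0.751, 0.66, 0.001, 0.0]
ft_force: [1.2, -0.0, 5.4]
width: 0.0497
grip_force: 15.0
```

{"method": "move_arm", "body": {"steps": [{"dx": 0,"dy": 0,"dz": 0.05,"spin": 0},{"dx": 0,"dy": 0,"dz": 0.05,"spin": 0},{"dx": 0,"dy": 0,"dz": 0,"spin": 0},{"dx": 0,"dy": 0,"dz": 0,"spin": 0}]}}

```text
time: 9.3
ee_pos: [0.538, 0.2601, 0.2653]
eef_rot: [0.751, 0.66, 0.001, 0.001]
ft_force: [2.9, -0.4, 8.4]
width: 0.0496
grip_force: 15.0
```

```bash
python3 -c "
from bench import telemetry as t;import numpy as np
s=t.read_state();print(s['ee_pos'],s['ft_force'],s['torque'])"
```

```text
[0.53800809 0.2600981  0.26529384] [ 2.90208635 -0.3559198   8.3728025 ] [-0.35141628 -0.66264165  0.04481524]
```

{"method": "move_arm", "body": {"steps": [{"dx": 0,"dy": 0.1,"dz": 0,"spin": 0},{"dx": 0,"dy": 0.1,"dz": 0,"spin": 0},{"dx": 0,"dy": 0,"dz": 0,"spin": 0},{"dx": 0,"dy": 0,"dz": 0,"spin": 0}]}}

```text
time: 9.7
ee_pos: [0.5394, 0.2599, 0.2643]
eef_rot: [0.751, 0.66, 0.0, 0.0]
ft_force: [1.3, 0.3, 4.0]
width: 0.0499
grip_force: 15.0
```

{"method": "move_arm", "body": {"steps": [{"dx": 0,"dy": 0.1,"dz": 0.05,"spin": 0},{"dx": 0,"dy": 0.1,"dz": 0.05,"spin": 0},{"dx": 0,"dy": 0,"dz": 0,"spin": 0},{"dx": 0,"dy": 0,"dz": 0,"spin": 0}]}}

```text
time: 10.1
ee_pos: [0.5408, 0.2597, 0.2632]
eef_rot: [0.751, 0.661, -0.001, -0.0]
ft_force: [-2.5, -0.9, 7.0]
width: 0.0497
grip_force: 15.0
```

Seated, with contact on both faces. Relaxing slightly and releasing.

{"method": "move_arm", "body": {"steps": [{"dx": 0,"dy": -0.1,"dz": 0,"spin": 0},{"dx": 0,"dy": 0,"dz": 0,"spin": 0}]}}

```text
time: 10.3
ee_pos: [0.5404, 0.2596, 0.2632]
eef_rot: [0.751, 0.661, 0.0, 0.0]
ft_force: [3.3, -1.0, 3.7]
width: 0.0494
grip_force: 15.0
```

{"method": "move_arm", "body": {"steps": [{"dx": 0,"dy": 0,"dz": 0,"spin": 0},{"dx": 0,"dy": 0,"dz": 0,"spin": 0},{"dx": 0,"dy": 0,"dz": 0,"spin": 0},{"dx": 0,"dy": 0,"dz": 0,"spin": 0},{"dx": 0,"dy": 0,"dz": 0,"spin": 0},{"dx": 0,"dy": 0,"dz": 0,"spin": 0}], "claw": 8.7}}

```text
time: 10.9
ee_pos: [0.5402, 0.2597, 0.2632]
eef_rot: [0.751, 0.66, -0.0, -0.0]
ft_force: [0.3, -1.0, 0.5]
width: 0.0851
grip_force: 0.0
```

{"method": "move_arm", "body": {"steps": [{"dx": 0,"dy": 0,"dz": -1,"spin": 0},{"dx": 0,"dy": 0,"dz": -2,"spin": 0},{"dx": 0,"dy": 0,"dz": -3,"spin": 0},{"dx": 0,"dy": 0,"dz": -3,"spin": 0},{"dx": -1,"dy": 0,"dz": -3,"spin": 0},{"dx": -4,"dy": 0,"dz": 0,"spin": 0},{"dx": -4,"dy": 0,"dz": 0,"spin": 0},{"dx": -4,"dy": 0,"dz": 0,"spin": 0},{"dx": -4,"dy": 0,"dz": 0,"spin": 0},{"dx": -4,"dy": 0,"dz": 0,"spin": 0},{"dx": -4,"dy": 0,"dz": 0,"spin": 0},{"dx": -4,"dy": 0,"dz": 0,"spin": 0}]}}

```text
time: 12.1
ee_pos: [0.5027, -0.0292, 0.3842]
eef_rot: [0.751, 0.661, 0.0, 0.001]
ft_force: [0.9, 0.3, 0.4]
width: 0.0872
grip_force: 0.0
```

{"method": "move_arm", "body": {"steps": [{"dx": -4,"dy": 0,"dz": 0,"spin": 0},{"dx": -4,"dy": 0,"dz": 0,"spin": 0},{"dx": -4,"dy": 0,"dz": 0,"spin": 0},{"dx": -4,"dy": 0,"dz": 0,"spin": 0},{"dx": -4,"dy": 0,"dz": 0,"spin": 0},{"dx": -4,"dy": 0,"dz": 0,"spin": -0.08},{"dx": 0,"dy": 0,"dz": 0,"spin": -0.08},{"dx": 0,"dy": 0,"dz": 0,"spin": -0.06},{"dx": 0,"dy": 0,"dz": 0,"spin": 0}]}}

```text
time: 13.0
ee_pos: [0.4726, -0.2659, 0.3839]
eef_rot: [0.674, 0.739, 0.0, 0.0]
ft_force: [0.3, 0.2, 0.4]
width: 0.0866
grip_force: 0.0
```

```bash
python3 - <<'E'
from look import *
c,s=look('w6',[.5125,-.2946,.037],1.666-np.pi/2)
a=1.666;u=np.array([np.cos(a),np.sin(a),0]);n=np.array([-u[1],u[0],0]);C=np.array([.5125,-.2946,0.])+.003*u
im=c['img'][:,:,::-1].copy()
def box(x0,x1,w,z,col):
    P=proj(c,[C+x*u+y*n+[0,0,z] for x,y in((x0,w),(x1,w),(x1,-w),(x0,-w))]);print(P.round(1).tolist());cv2.polylines(im,[np.int32(P.round())],True,col,1)
box(-.094,.05,.018,.054,(0,255,0));box(.05,.088,.025,.057,(255,0,255))
t=imaging.camera('top');pickle.dump(t,open('top6.pkl','wb'));t=t['img'][160:220,140:240,::-1]
cv2.imwrite('pics/w6o.png',np.hstack([im[:,130:430],cv2.resize(t,(500,384),interpolation=cv2.INTER_CUBIC)]))
E
```

```text
13.05 [ 0.99  0.22 -0.64  1.68  0.14  1.28  0.41] [ 0.47264063 -0.26571543  0.3838662 ] [ 0.17427936 -0.14361077 -0.42162249] 0.08698658628200863 0.0
shift tool cm [-3.23  3.7  18.29] world [ 0.0399 -0.0289 -0.1829] spin -0.0042 tilt [ 6.e-04 -2.e-04 -1.e+00]
[[268.8, 283.2], [271.0, 158.4], [307.1, 158.4], [300.4, 283.2]]
[[264.1, 159.0], [264.6, 119.6], [317.1, 119.6], [314.7, 159.0]]
```

View pics/w6o.png

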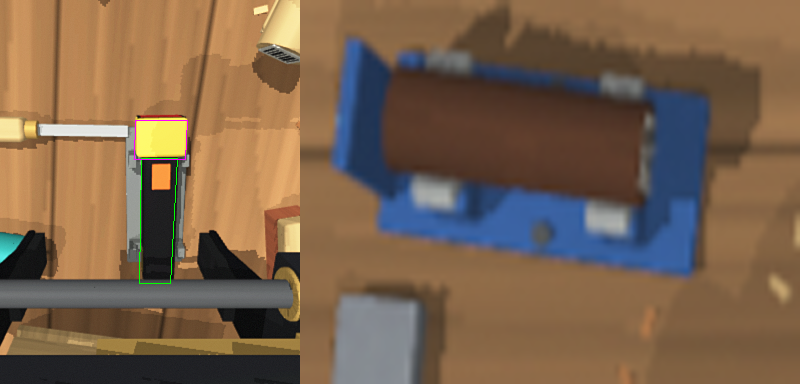

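Top view: the billet sits in the V (ends at ~(387,118) and (645,148) in the 5x crop), with its label at the open end. Scanner overlay is within ~1 px laterally, real front 3 px ahead. Checking the axial centring numerically.

```bash
python3 - <<'E'
from h import *;import pickle
t=pickle.load(open('top6.pkl','rb'))
def Q(x,y,z):return ray(t,140+(x+.5)/5-.5,160+(y+.5)/6.4-.5,z)
w=[Q(387,118,.095),Q(645,148,.095)]
j=[Q(442,128,.088),Q(614,150,.088)]
u=(w[1]-w[0]);print('walnut',np.mean(w,0),np.linalg.norm(u),np.arctan2(u[1],u[0]))
v=j[1]-j[0];print('jaws',np.mean(j,0),np.linalg.norm(v),np.arctan2(v[1],v[0]))
u/=np.linalg.norm(u);print('axial off',(np.mean(w,0)-np.mean(j,0))@u)
t2=t
# jaw/steel and walnut mask profile
im=t['img'][160:220,140:240].astype(int)
wal=(im[...,0]<125)&(im[...,0]>im[...,2]*1.3)&(im[...,0]<100+im[...,1]*.5)
for rr in (25,):
    pass
for y,x0 in ((16,25),(30,25)):
    print(y,[tuple(p) for p in im[y,75:92]])
# model overlay
c=np.array([.5403,.2597,0]);
a=-1.697;U=np.array([np.cos(a),np.sin(a),0]);N=np.array([-U[1],U[0],0])
big=cv2.resize(t['img'][155:220,135:245,::-1],None,fx=7,fy=7,interpolation=cv2.INTER_CUBIC)
S=np.array([.5403,.2567,0])
def box(C,x0,x1,wd,z,col):
    P=proj(t,[C+x*U+y*N+[0,0,z] for x,y in((x0,wd),(x1,wd),(x1,-wd),(x0,-wd))]);P=(P-[135,155]+.5)*7
    cv2.polylines(big,[np.int32(P.round())],True,col,1)
box(S,-.064,-.04,.037,.088,(0,255,255));box(S,.04,.064,.037,.088,(0,255,255));box(S,-.1,.1,.045,.014,(0,255,0));box(S,-.075,.075,.025,.095,(255,0,255))
cv2.imwrite('pics/t6.png',big)
E
```

```text
walnut [0.53853969 0.08758211 0.095     ] 0.15232233579367102 -1.668691325320808
jaws [0.53684316 0.08077512 0.088     ] 0.10225557522728233 -1.677771218075605
axial off -0.006940225368598411
16 [(np.int64(41), np.int64(67), np.int64(108)), (np.int64(42), np.int64(67), np.int64(108)), (np.int64(43), np.int64(69), np.int64(110)), (np.int64(43), np.int64(68), np.int64(110)), (np.int64(42), np.int64(68), np.int64(109)), (np.int64(44), np.int64(69), np.int64(112)), (np.int64(55), np.int64(66), np.int64(90)), (np.int64(92), np.int64(75), np.int64(62)), (np.int64(101), np.int64(78), np.int64(54)), (np.int64(101), np.int64(77), np.int64(53)), (np.int64(101), np.int64(78), np.int64(53)), (np.int64(101), np.int64(78), np.int64(53)), (np.int64(101), np.int64(78), np.int64(53)), (np.int64(101), np.int64(78), np.int64(54)), (np.int64(101), np.int64(78), np.int64(53)), (np.int64(101), np.int64(78), np.int64(54)), (np.int64(101), np.int64(77), np.int64(53))]
30 [(np.int64(41), np.int64(68), np.int64(109)), (np.int64(41), np.int64(67), np.int64(108)), (np.int64(41), np.int64(67), np.int64(107)), (np.int64(41), np.int64(67), np.int64(107)), (np.int64(40), np.int64(66), np.int64(104)), (np.int64(83), np.int64(71), np.int64(73)), (np.int64(98), np.int64(74), np.int64(53)), (np.int64(134), np.int64(101), np.int64(68)), (np.int64(146), np.int64(109), np.int64(73)), (np.int64(145), np.int64(109), np.int64(72)), (np.int64(145), np.int64(108), np.int64(72)), (np.int64(145), np.int64(109), np.int64(73)), (np.int64(146), np.int64(110), np.int64(73)), (np.int64(146), np.int64(109), np.int64(73)), (np.int64(145), np.int64(109), np.int64(73)), (np.int64(145), np.int64(109), np.int64(73)), (np.int64(146), np.int64(109), np.int64(73))]
```

View pics/t6.png

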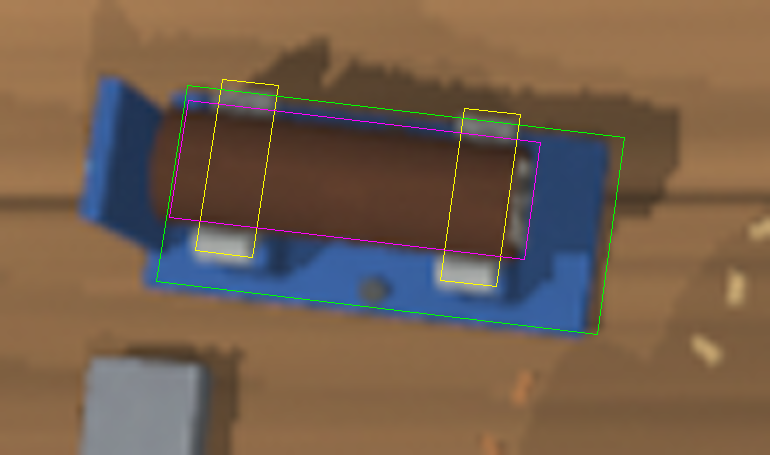

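The walnut lies in the V with its label to the right at (518,185); its ends look a few mm toward the stop relative to the jaws. Checking against all features before deciding.

```bash
python3 - <<'E'
from h import *;import pickle
from scipy.optimize import least_squares
t=pickle.load(open('top6.pkl','rb'))
def W(p,X):
    U=np.array([np.cos(p[2]),np.sin(p[2]),0]);N=np.array([-U[1],U[0],0]);X=np.array(X)
    return np.array([p[0],p[1],0])+X[:,:1]*U+X[:,1:2]*N+X[:,2:]*[0,0,1]
def px(X):return (proj(t,X)-[135,155]+.5)*7
# axes: N for u=-1.697 -> +x world side
V=[(-.064,.037,.088),(-.04,.037,.088),(-.064,-.037,.088),(-.04,-.037,.088),(.04,.037,.088),(.064,.037,.088),(.04,-.037,.088),(.064,-.037,.088)]
Vp=[(218,86),(276,92),(193,251),(252,257),(460,115),(518,122),(435,281),(496,287)]
Bp={(.1,.045,.014):(608,140),(.1,-.045,.014):(583,336),(-.1,-.045,.014):(146,286),(-.093,.03,.12):(122,80),(-.093,-.03,.12):(98,222)}
f=lambda p,X,Y:(px(W(p,X))-np.array(Y)).ravel()
p0=[.537,.257,-1.697]
for n,X,Y in(('jaws',V,Vp),('base+stop',list(Bp),list(Bp.values())),('all',V+list(Bp),Vp+list(Bp.values()))):
    q=least_squares(f,p0,args=(X,Y),loss='soft_l1',f_scale=3);print(n,q.x.round(4),f(q.x,X,Y).reshape(-1,2).round(0).tolist())
# walnut: left top rim, right end: face mid
for yy in(.255,.258,.261,.264,.267):
    p=[.537,yy,-1.69];th=np.linspace(0,2*np.pi,60)
    L=px(W(p,[(-.075,.025*np.cos(a),.095+.025*np.sin(a)) for a in th]));R=px(W(p,[(.075,.025*np.cos(a),.095+.025*np.sin(a)) for a in th]))
    g=px(W(p,[(.075,0,.12),(.075,0,.07)]))
    print(yy,'left min',L[:,0].min().round(1),'right top/bot',g[:,0].round(1),'max',R[:,0].max().round(1))
im=cv2.resize(t['img'][155:220,135:245],None,fx=7,fy=7,interpolation=cv2.INTER_CUBIC)
print([ (x,im[170,x].tolist()) for x in range(130,180,5)]);print([ (x,im[195,x].tolist()) for x in range(490,550,5)])
E
```

```text
jaws [ 0.5386  0.2577 -1.6955] [[1.0, -3.0], [-1.0, -3.0], [-0.0, 3.0], [-3.0, 4.0], [2.0, -4.0], [-0.0, -4.0], [2.0, 2.0], [-2.0, 3.0]]
base+stop [ 0.5382  0.2615 -1.6886] [[5.0, -0.0], [5.0, 1.0], [-0.0, 1.0], [-4.0, -2.0], [-2.0, -1.0]]
all [ 0.5383  0.2587 -1.6907] [[-2.0, -2.0], [-4.0, -1.0], [-2.0, 5.0], [-5.0, 5.0], [-1.0, -3.0], [-3.0, -4.0], [1.0, 3.0], [-4.0, 3.0], [11.0, 0.0], [11.0, 1.0], [6.0, 1.0], [3.0, -3.0], [5.0, -1.0]]
0.255 left min 163.8 right top/bot [528.3 543.8] max 547.0
0.258 left min 156.5 right top/bot [521.  536.8] max 539.9
0.261 left min 149.2 right top/bot [513.6 529.8] max 532.9
0.264 left min 141.9 right top/bot [506.3 522.8] max 525.9
0.267 left min 134.6 right top/bot [499.  515.8] max 518.8
[(130, [33, 53, 84]), (135, [33, 52, 83]), (140, [29, 52, 85]), (145, [41, 53, 78]), (150, [67, 55, 62]), (155, [81, 57, 49]), (160, [89, 59, 42]), (165, [89, 59, 42]), (170, [88, 58, 42]), (175, [88, 58, 43])]
[(490, [87, 58, 42]), (495, [87, 59, 42]), (500, [86, 58, 41]), (505, [86, 55, 38]), (510, [91, 68, 54]), (515, [94, 83, 75]), (520, [85, 80, 74]), (525, [79, 79, 79]), (530, [67, 76, 91]), (535, [52, 71, 104]), (540, [44, 68, 108]), (545, [41, 67, 108])]
```

Billet is axially within about 2 mm ± 2 of the middle; that is good. Now the scanner.

{"method": "move_arm", "body": {"steps": [{"dx": -1.5,"dy": 1.9,"dz": 0,"spin": 0},{"dx": -1.4,"dy": 1.8,"dz": 2,"spin": 0},{"dx": 0,"dy": 0,"dz": 4,"spin": 0},{"dx": 0,"dy": 0,"dz": 4,"spin": 0},{"dx": 0,"dy": 0,"dz": 0,"spin": 0},{"dx": 0,"dy": 0,"dz": 0,"spin": 0}]}}

```text
time: 13.7
ee_pos: [0.5123, -0.2912, 0.2842]
eef_rot: [0.674, 0.739, 0.0, -0.0]
ft_force: [0.2, 0.1, 0.2]
width: 0.0872
grip_force: 0.0
```

```bash
python3 - <<'E'
from look import *
c,s=look('w7',[.5122,-.2916,.037],1.666-np.pi/2)
h=cv2.cvtColor(c['img'],cv2.COLOR_RGB2HSV)
m=cv2.inRange(h,(22,120,150),(32,255,255));n,l,st,ce=cv2.connectedComponentsWithStats(m);i=1+st[1:,4].argmax()
M=Ro.from_quat(s['eef_rot']).as_matrix()
for a in(1.666,):
    u=np.array([np.cos(a),np.sin(a),0]);w=np.array([-u[1],u[0],0]);C=np.array([.5122,-.2916,0])
    P=proj(c,[C+x*u+y*w+[0,0,.057] for x,y in((.05,.025),(.05,-.025),(.088,.025),(.088,-.025))]);print(P.round(1).tolist())
print(st[i],cv2.minAreaRect(np.argwhere(l==i)[:,::-1].astype(np.float32)),cv2.boxPoints(cv2.minAreaRect(np.argwhere(l==i)[:,::-1].astype(np.float32))))
E
```

```text
13.75 [ 0.93  0.42 -0.61  1.67  0.26  1.13  0.34] [ 0.51276516 -0.29134607  0.28544551] [ 0.49949139 -0.42414872 -0.1364024 ] 0.08678462536849985 0.0
shift tool cm [-0.01 -0.07  8.44] world [-0.0006 -0.0003 -0.0844] spin -0.0035 tilt [ 0.0019 -0.001  -1.    ]
[[214.0, 146.9], [289.9, 146.8], [211.7, 86.1], [292.0, 85.9]]
[ 215   83   79   61 4573] ((254.0, 113.0), (78.0, 60.0), 0.0) [[215. 143.]
 [215.  83.]
 [293.  83.]
 [293. 143.]]
```

{"method": "move_arm", "body": {"steps": [{"dx": 0,"dy": 0,"dz": 3,"spin": 0},{"dx": 0,"dy": 0,"dz": 3,"spin": 0},{"dx": 0,"dy": 0,"dz": 1.5,"spin": 0},{"dx": 0,"dy": 0,"dz": 0.8,"spin": 0},{"dx": 0,"dy": 0,"dz": 0,"spin": 0},{"dx": 0,"dy": 0,"dz": 0,"spin": 0}]}}

```text
time: 14.35
ee_pos: [0.5127, -0.2917, 0.2018]
eef_rot: [0.674, 0.739, 0.0, 0.001]
ft_force: [-0.2, 0.3, 0.3]
width: 0.0872
grip_force: 0.0
```

{"method": "move_arm", "body": {"steps": [{"dx": 0,"dy": 0,"dz": 0,"spin": 0},{"dx": 0,"dy": 0,"dz": 0,"spin": 0},{"dx": 0,"dy": 0,"dz": 0,"spin": 0},{"dx": 0,"dy": 0,"dz": 0,"spin": 0},{"dx": 0,"dy": 0,"dz": 0,"spin": 0},{"dx": 0,"dy": 0,"dz": 0,"spin": 0},{"dx": 0,"dy": 0,"dz": 0,"spin": 0},{"dx": 0,"dy": 0,"dz": 0,"spin": 0},{"dx": 0,"dy": 0,"dz": 0,"spin": 0}], "claw": 2.8, "squeeze": 25}}

```text
time: 15.25
ee_pos: [0.5122, -0.2914, 0.2002]
eef_rot: [0.674, 0.739, 0.0, 0.0]
ft_force: [1.1, 0.3, -0.3]
width: 0.0355
grip_force: 25.0
```

```bash
python3 - <<'E'
from look import *
c,s=look('w8',[.5079,.0010,.2],1.4466-np.pi/2);print(s['eef_rot'])
E
```

```text
15.3 [ 0.9   0.52 -0.57  1.74  0.33  0.98  0.3 ] [ 0.51214142 -0.29139244  0.20025897] [ 1.16935173  0.62932306 -1.08172037] 0.03599131925143679 24.99833379406482
shift tool cm [ 29.15   2.27 -16.38] world [-0.0042  0.2924  0.1637] spin 0.2163 tilt [ 2.e-04 -0.e+00 -1.e+00]
[6.73821516e-01 7.38894143e-01 5.06556860e-05 8.86406403e-05]
```

{"method": "move_arm", "body": {"steps": [{"dx": 0,"dy": 0,"dz": -0.5,"spin": 0},{"dx": 0,"dy": 0,"dz": -1.5,"spin": 0},{"dx": 0,"dy": 0,"dz": -3,"spin": 0},{"dx": 0,"dy": 0,"dz": -3,"spin": 0},{"dx": 0,"dy": 0,"dz": -3,"spin": 0},{"dx": 0,"dy": 0,"dz": -2,"spin": 0},{"dx": 1,"dy": 0.2,"dz": 0,"spin": 0},{"dx": 3,"dy": 0.3,"dz": 0,"spin": 0},{"dx": 3,"dy": 0.3,"dz": 0,"spin": 0},{"dx": 3,"dy": 0.3,"dz": 0,"spin": 0},{"dx": 3,"dy": 0.3,"dz": 0,"spin": 0},{"dx": 3,"dy": 0.3,"dz": 0,"spin": 0}]}}

```text
time: 16.5
ee_pos: [0.5137, -0.1284, 0.3296]
eef_rot: [0.674, 0.739, -0.0, -0.0]
ft_force: [-0.1, -0.6, -2.1]
width: 0.0356
grip_force: 25.0
```

{"method": "move_arm", "body": {"steps": [{"dx": 3,"dy": 0.3,"dz": 0,"spin": 0},{"dx": 3,"dy": 0.3,"dz": 0,"spin": 0},{"dx": 2,"dy": 0,"dz": 0,"spin": 0},{"dx": 0,"dy": 0,"dz": 0,"spin": 0.07},{"dx": 0,"dy": 0,"dz": 0,"spin": 0.07},{"dx": 0,"dy": 0,"dz": 0,"spin": 0.075},{"dx": 0,"dy": 0,"dz": 0,"spin": 0},{"dx": 0,"dy": 0,"dz": 0,"spin": 0},{"dx": 0,"dy": 0,"dz": 0,"spin": 0}]}}

```text
time: 17.4
ee_pos: [0.5127, -0.0501, 0.33]
eef_rot: [0.749, 0.663, -0.0, -0.0]
ft_force: [-0.6, 0.5, -1.6]
width: 0.036
grip_force: 25.0
```

```bash
python3 - <<'E'
from look import *
c,s=look('w9',[.5079,.0010,.0943],1.4466-np.pi/2)
t=imaging.camera('top');sc=imaging.camera('scene');pickle.dump((t,sc),open('t9.pkl','wb'))
# walnut in the wrist/top picture: label whites near its predicted place
for n,k in(('wrist',c),('top',t),('scene',sc)):
    L=np.array([.5312,.1876,.095]);print(n,proj(k,[L,[.5405,.262,.12]]).round(1).tolist())
h=cv2.cvtColor(c['img'],cv2.COLOR_RGB2HSV)
m=cv2.inRange(h,(22,120,150),(32,255,255));n,l,st,ce=cv2.connectedComponentsWithStats(m);i=1+st[1:,4].argmax();print(st[i])
E
```

```text
17.45 [ 0.68  0.22 -0.74  1.81  0.16  1.17 -0.24] [ 0.51277886 -0.05014944  0.3300539 ] [-0.24573676 -0.59609829 -1.80216276] 0.03580330136464924 24.99820902943611
shift tool cm [ 5.02 -1.1   7.18] world [-0.0049  0.0511 -0.0718] spin 0.0027 tilt [-3.e-04 -0.e+00 -1.e+00]
wrist [[232.3, -233.1], [225.0, -595.4]]
top [[208.7, 183.0], [181.7, 178.6]]
scene [[288.5, 179.1], [303.0, 165.1]]
[  186    76   131    98 12144]
```

{"method": "move_arm", "body": {"steps": [{"dx": 1.5,"dy": -0.4,"dz": 0,"spin": 0},{"dx": 2,"dy": -0.4,"dz": 0,"spin": 0},{"dx": 1.5,"dy": -0.3,"dz": 1,"spin": 0},{"dx": 0,"dy": 0,"dz": 2.5,"spin": 0},{"dx": 0,"dy": 0,"dz": 2.5,"spin": 0},{"dx": 0,"dy": 0,"dz": 1.2,"spin": 0},{"dx": 0,"dy": 0,"dz": 0,"spin": 0},{"dx": 0,"dy": 0,"dz": 0,"spin": 0},{"dx": 0,"dy": 0,"dz": 0,"spin": 0},{"dx": 0,"dy": 0,"dz": 0,"spin": 0}]}}

```text
time: 18.55
ee_pos: [0.5085, 0.0007, 0.2592]
eef_rot: [0.749, 0.662, 0.001, 0.001]
ft_force: [-0.4, -0.6, -2.3]
width: 0.0356
grip_force: 25.0
```

```bash
python3 - <<'E'
from look import *
c,s=look('w10',[.5079,.0010,.0943],1.4466-np.pi/2)
sc=imaging.camera('scene');top=imaging.camera('top');pickle.dump((sc,top),open('t10.pkl','wb'))
for k,n in ((pickle.load(open('t9.pkl','rb'))[1],'before'),(sc,'now')):
    print(n);g=k['img'][168:192,274:306].astype(int);
    for row in g[::1]:print(''.join('#' if p.min()>140 else 'w' if p.min()>95 else 'b' if p[2]>p[0]+15 else 'y' if p[0]>150 and p[2]<90 else '.' for p in row))
U=np.array([-.1239,-.9923,0]);N=np.array([.9923,-.1239,0]);L=np.array([.5312,.1876,.095])
print(proj(sc,[L]+[L+i*.017*N+[0,0,j*.017] for i,j in((1,1),(1,-1),(-1,-1),(-1,1))]).round(1).tolist())
E
```

```text
18.6 [ 0.58  0.31 -0.76  1.9   0.24  1.03 -0.4 ] [0.50843369 0.00063282 0.25907608] [ 0.58374251 -0.17728053 -1.927053  ] 0.035664581670087944 24.99834632501006
shift tool cm [ 0.03 -0.06  0.08] world [-0.0005  0.0004 -0.0008] spin 0.0009 tilt [ 1.4e-03 -4.0e-04 -1.0e+00]
before
wwwwww.w#############...........
wwwwwwww.w#########.............
.wwwwwwwww..w####...............
...wwwwwwwwww.w.................
.....wwwwwwww...................
y.y....wwwww....................
yyyy........##..................
yy..yyy.....####w...............
##wyyyyy.y..w.w###w.............
.yyyyyyyyy..w..w###w............
yyyyyyyyy...w.....ww............
yy.##.yyww..w.....ww...........b
yyyw##yyyw..ww....#w.........bbb
yyyyyyyyyywww.ww..ww.......wwbbb
yyyyyyyyyy.w##ww..ww.....ww##bbb
yyyyyyyyyyy...###www....w#####bb
yyyyyyyyyywwb...w##...ww#####bbb
yyyyyyyywbbbbw......wwwww##bbbbb
yyyyyyyy.bbbbwwwwwwwwwwwwwbbbbbb
yyyyyyyy.bbbbbwwwwwwwwwwbbbbbbbb
yyyyyyyy.bbbbbbbbwwwwwbbbbbbbbbb
yyyyyyyywbbbbbbbbbwwbbbbbbbbbbbb
yyyyyyyywbbbbbbbbbbbbbbbbbbbbbbb
yyyyyyyywbbbbbbbbbbbbbbbbbbbbbbb
now
wwwww..w#############...........
wwwwwwww.ww########.............
wwwwwwwwwww.w####...............
...wwwwwwwww....................
.....wwwwwww....................
w.y....wwwww....................
yyyy........##..................
yy..yyy.....####w...............
##wyyyyyyy..w.w###w.............
.yyyyyyyyy..w..w###w............
yyyyyyyyy...w.....ww............
...w#.yyww..w.....ww...........b
.bb.wwyyyw..ww....#w.........bbb
....b..yyywww.ww..ww.......wwbbb
.....bb.yy.w##ww..ww.....ww##bbb
........yyy...###www....w#####bb
........yywwb...w##...ww#####bbb
......b.wbbbbw......wwwww##bbbbb
.........bbbbwwwwwwwwwwwwwbbbbbb
.......ywbbbbbwwwwwwwwwwbbbbbbbb
......yywbbbbbbbbwwwwwbbbbbbbbbb
......yywbbbbbbbbbwwbbbbbbbbbbbb
......yywbbbbbbbbbbbbbbbbbbbbbbb
......yywbbbbbbbbbbbbbbbbbbbbbbb
[[288.5, 179.1], [292.7, 176.5], [292.1, 185.2], [284.5, 181.6], [285.0, 172.9]]
```

Label in the scene image centres at ~(289,179), against the predicted (288.5,179.1), so the aim agrees. Fine correction, then hold.

{"method": "move_arm", "body": {"steps": [{"dx": 0,"dy": -0.05,"dz": 0.05,"spin": 0},{"dx": 0,"dy": 0,"dz": 0,"spin": 0},{"dx": 0,"dy": 0,"dz": 0,"spin": 0},{"dx": 0,"dy": 0,"dz": 0,"spin": 0},{"dx": 0,"dy": 0,"dz": 0,"spin": 0},{"dx": 0,"dy": 0,"dz": 0,"spin": 0}]}}

```text
time: 19.3
ee_pos: [0.5077, 0.0007, 0.2577]
eef_rot: [0.749, 0.662, -0.0, 0.0]
ft_force: [-0.3, 0.9, -1.2]
width: 0.0359
grip_force: 25.0
```

```bash
python3 - <<'E'
from look import *
c,s=look('w11',[.5079,.0010,.0943],1.4466-np.pi/2)
for n,k in(('home',pickle.load(open('w8.pkl','rb'))[0]),('now',c)):
    h=cv2.cvtColor(k['img'],cv2.COLOR_RGB2HSV)
    m=cv2.inRange(h,(22,120,120),(32,255,255));_,l,st,ce=cv2.connectedComponentsWithStats(m);i=1+st[1:,4].argmax();print(n,st[i],ce[i])
    M=k['R'];
M=Ro.from_quat(s['eef_rot']).as_matrix()
G=s['ee_pos']+M@[0,0,.1633]
for pitch in(-.05,0,.05):
    d=lambda x,y,z:G+M[:,0]*(x*np.cos(pitch)-z*np.sin(pitch))+M[:,1]*y-M[:,2]*(z*np.cos(pitch)+x*np.sin(pitch))
    print(pitch,proj(c,[d(.05,.025,.02),d(.05,-.025,.02),d(.088,.025,.02),d(.088,-.025,.02)]).round(1).tolist())
E
```

```text
19.35 [ 0.58  0.31 -0.76  1.9   0.24  1.03 -0.4 ] [0.50766119 0.00073369 0.25772294] [ 0.64693804  0.45009122 -2.11101272] 0.03615907125698721 24.998310366645455
shift tool cm [ 0.03  0.02 -0.06] world [0.0002 0.0003 0.0006] spin 0.0012 tilt [-0. -0. -1.]
home [  186    76   131    98 12154] [251.00304427 123.39879875]
now [  186    76   131    98 12235] [251.01266857 123.76093175]
-0.05 [[313.1, 176.2], [191.8, 176.0], [318.2, 78.5], [187.0, 78.3]]
0 [[314.1, 180.0], [190.8, 179.8], [320.5, 80.6], [184.8, 80.4]]
0.05 [[315.1, 184.2], [189.8, 184.1], [322.8, 83.5], [182.6, 83.3]]
```

{"method": "move_arm", "body": {"steps": [{"dx": 0,"dy": 0,"dz": 0,"spin": 0},{"dx": 0,"dy": 0,"dz": 0,"spin": 0},{"dx": 0,"dy": 0,"dz": 0,"spin": 0},{"dx": 0,"dy": 0,"dz": 0,"spin": 0},{"dx": 0,"dy": 0,"dz": 0,"spin": 0},{"dx": 0,"dy": 0,"dz": 0,"spin": 0},{"dx": 0,"dy": 0,"dz": 0,"spin": 0},{"dx": 0,"dy": 0,"dz": 0,"spin": 0},{"dx": 0,"dy": 0,"dz": 0,"spin": 0},{"dx": 0,"dy": 0,"dz": 0,"spin": 0},{"dx": 0,"dy": 0,"dz": 0,"spin": 0},{"dx": 0,"dy": 0,"dz": 0,"spin": 0}]}}

```text
time: 20.55
ee_pos: [0.5076, 0.0007, 0.2577]
eef_rot: [0.749, 0.662, -0.0, 0.0]
ft_force: [-0.5, -0.2, -1.6]
width: 0.0353
grip_force: 25.0
```

{"method": "move_arm", "body": {"steps": [{"dx": 0,"dy": 0,"dz": 0,"spin": 0},{"dx": 0,"dy": 0,"dz": 0,"spin": 0},{"dx": 0,"dy": 0,"dz": 0,"spin": 0},{"dx": 0,"dy": 0,"dz": 0,"spin": 0},{"dx": 0,"dy": 0,"dz": 0,"spin": 0},{"dx": -1,"dy": 0,"dz": -1,"spin": 0},{"dx": -1,"dy": 0,"dz": -3,"spin": 0},{"dx": -2,"dy": 0,"dz": -3,"spin": 0},{"dx": -3,"dy": 0,"dz": 0,"spin": 0},{"dx": -3,"dy": 0,"dz": 0,"spin": 0},{"dx": -3,"dy": 0,"dz": 0,"spin": 0},{"dx": -3,"dy": 0,"dz": 0,"spin": 0}]}}

```text
time: 21.75
ee_pos: [0.4877, -0.1592, 0.3279]
eef_rot: [0.749, 0.662, -0.0, 0.0]
ft_force: [0.7, -0.2, -1.5]
width: 0.0358
grip_force: 25.0
```

{"method": "move_arm", "body": {"steps": [{"dx": -3,"dy": 0,"dz": 0,"spin": 0},{"dx": -3,"dy": 0,"dz": 0,"spin": 0},{"dx": -3,"dy": 0,"dz": 0,"spin": 0},{"dx": -2,"dy": 0,"dz": 0,"spin": 0},{"dx": 0,"dy": 0,"dz": 0,"spin": -0.07},{"dx": 0,"dy": 0,"dz": 0,"spin": -0.07},{"dx": 0,"dy": 0,"dz": 0,"spin": -0.08},{"dx": 0,"dy": 0,"dz": 0,"spin": 0},{"dx": 0,"dy": 0,"dz": 0,"spin": 0}]}}

```text
time: 22.65
ee_pos: [0.4745, -0.2672, 0.3277]
eef_rot: [0.673, 0.74, 0.0, 0.0]
ft_force: [0.0, -0.4, -2.7]
width: 0.036
grip_force: 25.0
```

```bash
python3 - <<'E'
from look import *
_,s0=pickle.load(open('w8.pkl','rb'));M=Ro.from_quat(s0['eef_rot']).as_matrix()
c,s=look('w12',s0['ee_pos']-[0,0,.164],np.arctan2(M[1,1],M[0,1]))
E
```

```text
22.7 [ 0.98  0.28 -0.63  1.75  0.17  1.18  0.39] [ 0.4745143  -0.2672231   0.32774504] [-0.57234966  0.38272723 -3.05030764] 0.03571331762240908 24.998368369415402
shift tool cm [-2.76  3.52 12.75] world [ 0.0376 -0.0242 -0.1275] spin 0.0028 tilt [ 0.e+00 -1.e-04 -1.e+00]
```

{"method": "move_arm", "body": {"steps": [{"dx": -1.4,"dy": 1.8,"dz": 0,"spin": 0.003},{"dx": -1.4,"dy": 1.7,"dz": 0,"spin": 0},{"dx": 0,"dy": 0,"dz": 2,"spin": 0},{"dx": 0,"dy": 0,"dz": 2,"spin": 0},{"dx": 0,"dy": 0,"dz": 2,"spin": 0},{"dx": 0,"dy": 0,"dz": 1,"spin": 0},{"dx": 0,"dy": 0,"dz": 0,"spin": 0},{"dx": 0,"dy": 0,"dz": 0,"spin": 0}]}}

```text
time: 23.5
ee_pos: [0.5123, -0.2918, 0.2585]
eef_rot: [0.673, 0.739, 0.0, 0.0]
ft_force: [0.8, -0.5, -2.0]
width: 0.0357
grip_force: 25.0
```

```bash
python3 - <<'E'
from look import *
_,s0=pickle.load(open('w8.pkl','rb'));M=Ro.from_quat(s0['eef_rot']).as_matrix()
c,s=look('w13',s0['ee_pos']-[0,0,.164],np.arctan2(M[1,1],M[0,1]))
E
```

```text
23.55 [ 0.92  0.44 -0.59  1.7   0.28  1.08  0.33] [ 0.51244137 -0.2918825   0.25888105] [ 9.02016382e-04  1.92542150e-01 -2.82847103e+00] 0.03592506615404299 24.998410474509
shift tool cm [ 0.06 -0.03  5.86] world [-0.0003  0.0005 -0.0586] spin 0.0016 tilt [ 1.3e-03 -8.0e-04 -1.0e+00]
```

{"method": "move_arm", "body": {"steps": [{"dx": 0,"dy": 0,"dz": 2,"spin": 0},{"dx": 0,"dy": 0,"dz": 2,"spin": 0},{"dx": 0,"dy": 0,"dz": 1,"spin": 0},{"dx": 0,"dy": 0,"dz": 0.4,"spin": 0},{"dx": 0,"dy": 0,"dz": 0.2,"spin": 0},{"dx": 0,"dy": 0,"dz": 0.1,"spin": 0},{"dx": 0,"dy": 0,"dz": 0.05,"spin": 0},{"dx": 0,"dy": 0,"dz": 0,"spin": 0},{"dx": 0,"dy": 0,"dz": 0,"spin": 0}]}}

```text
time: 24.45
ee_pos: [0.5121, -0.2918, 0.2006]
eef_rot: [0.673, 0.74, -0.0, 0.0]
ft_force: [-0.1, -0.1, -2.3]
width: 0.0358
grip_force: 25.0
```

{"method": "move_arm", "body": {"steps": [{"dx": 0,"dy": 0,"dz": 0.05,"spin": 0},{"dx": 0,"dy": 0,"dz": 0.05,"spin": 0},{"dx": 0,"dy": 0,"dz": 0,"spin": 0},{"dx": 0,"dy": 0,"dz": 0,"spin": 0}]}}

```text
time: 24.85
ee_pos: [0.5122, -0.2918, 0.2003]
eef_rot: [0.673, 0.74, -0.0, 0.0]
ft_force: [-3.9, 1.5, 8.4]
width: 0.0354
grip_force: 25.0
```

Contact made and the scanner is resting. Release and retreat.

{"method": "move_arm", "body": {"steps": [{"dx": 0,"dy": 0,"dz": -0.03,"spin": 0},{"dx": 0,"dy": 0,"dz": 0,"spin": 0},{"dx": 0,"dy": 0,"dz": 0,"spin": 0}]}}

```text
time: 25.15
ee_pos: [0.5122, -0.2918, 0.2003]
eef_rot: [0.673, 0.74, -0.0, 0.0]
ft_force: [-2.9, 1.5, 7.0]
width: 0.0357
grip_force: 25.0
```

{"method": "move_arm", "body": {"steps": [{"dx": 0,"dy": 0,"dz": 0,"spin": 0},{"dx": 0,"dy": 0,"dz": 0,"spin": 0},{"dx": 0,"dy": 0,"dz": 0,"spin": 0},{"dx": 0,"dy": 0,"dz": 0,"spin": 0},{"dx": 0,"dy": 0,"dz": 0,"spin": 0},{"dx": 0,"dy": 0,"dz": 0,"spin": 0},{"dx": 0,"dy": 0,"dz": 0,"spin": 0},{"dx": 0,"dy": 0,"dz": 0,"spin": 0}], "claw": 8.7}}

```text
time: 25.95
ee_pos: [0.512, -0.2918, 0.1995]
eef_rot: [0.673, 0.74, -0.0, 0.0]
ft_force: [-0.2, 1.3, 0.6]
width: 0.0853
grip_force: 0.0
```

{"method": "move_arm", "body": {"steps": [{"dx": 0,"dy": 0,"dz": -1,"spin": 0},{"dx": 0,"dy": 0,"dz": -2,"spin": 0},{"dx": 0,"dy": 0,"dz": -4,"spin": 0},{"dx": 0,"dy": 0,"dz": -4,"spin": 0},{"dx": 0,"dy": 0,"dz": -4,"spin": 0},{"dx": -4,"dy": 0,"dz": 0,"spin": 0},{"dx": -4,"dy": 0,"dz": 0,"spin": 0},{"dx": -4,"dy": 0,"dz": 0,"spin": 0},{"dx": -4,"dy": 0,"dz": 0,"spin": 0},{"dx": -4,"dy": 0,"dz": 0,"spin": 0},{"dx": 0,"dy": 0,"dz": 0,"spin": 0},{"dx": 0,"dy": 0,"dz": 0,"spin": 0}]}}

```text
time: 27.15
ee_pos: [0.5305, -0.4916, 0.3495]
eef_rot: [0.674, 0.739, 0.0, -0.0]
ft_force: [0.2, 0.4, -1.2]
width: 0.0869
grip_force: 0.0
```

```bash
python3 - <<'E'
from look import *
from bench import imaging
t=imaging.camera('top');a=pickle.load(open('top.pkl','rb'));b=pickle.load(open('top6.pkl','rb'))
def yel(k):
    h=cv2.cvtColor(k['img'],cv2.COLOR_RGB2HSV);h=h[170:220,330:410]
    m=cv2.inRange(h,(22,150,150),(32,255,255));p=np.argwhere(m).mean(0)
    d=np.argwhere(h[...,2]<45).mean(0);return p,d,m.sum()/255
print(yel(a),yel(t))
def ch(x,y,n):
    d=cv2.absdiff(x['img'],y['img']).max(2)>40;_,l,st,ce=cv2.connectedComponentsWithStats(d.astype(np.uint8))
    print(n,[q.tolist() for q in st[1:] if q[4]>6])
ch(a,t,'start-now');ch(b,t,'t6-now')
s=telemetry.read_state();print(s['time'],s['ee_pos'],s['ft_force'])
E
```

```text
(array([23.37931034, 15.45812808]), array([19.76798144, 47.93735499]), np.float64(203.0)) (array([24.04901961, 15.65686275]), array([20.93896714, 48.20187793]), np.float64(204.0))
start-now [[447, 112, 65, 135, 5123], [192, 166, 24, 6, 79], [157, 170, 54, 22, 909], [224, 170, 8, 12, 77], [218, 176, 3, 9, 13], [339, 185, 11, 2, 16], [354, 188, 9, 2, 12], [355, 194, 9, 3, 19], [379, 196, 7, 1, 7], [261, 199, 56, 33, 893], [345, 201, 6, 2, 7], [492, 205, 20, 40, 532], [445, 223, 3, 21, 56], [435, 225, 3, 19, 37], [463, 224, 10, 5, 25], [427, 233, 7, 11, 44], [487, 243, 25, 5, 87], [464, 247, 5, 2, 8], [444, 248, 41, 33, 529], [443, 249, 69, 135, 3613], [445, 250, 6, 4, 13], [391, 263, 12, 13, 80], [368, 268, 20, 14, 112], [338, 284, 34, 17, 102], [351, 284, 112, 50, 775], [329, 299, 6, 5, 18], [303, 306, 7, 5, 10], [283, 310, 19, 12, 65], [275, 325, 10, 7, 29], [436, 337, 39, 47, 658], [321, 339, 28, 23, 110], [422, 357, 10, 4, 22], [438, 359, 5, 3, 8], [276, 361, 14, 15, 56], [406, 362, 49, 22, 811], [243, 365, 6, 9, 20], [268, 364, 14, 14, 26], [304, 369, 10, 15, 123], [315, 368, 65, 16, 674], [269, 376, 12, 6, 19], [275, 376, 9, 8, 11], [249, 380, 13, 3, 22]]
t6-now [[366, 111, 146, 273, 19290], [425, 127, 23, 7, 94], [343, 185, 7, 2, 9], [359, 185, 18, 15, 44], [354, 188, 9, 2, 12], [355, 194, 9, 3, 19], [373, 197, 31, 39, 782], [345, 201, 6, 2, 7], [476, 205, 36, 76, 850], [459, 249, 53, 70, 1511], [380, 258, 9, 14, 42], [384, 311, 8, 23, 79], [374, 317, 6, 4, 8], [474, 320, 38, 64, 1516], [351, 326, 13, 7, 19], [458, 335, 15, 1, 15], [383, 338, 3, 6, 11], [455, 341, 20, 43, 317], [380, 353, 3, 5, 8], [375, 364, 31, 20, 219], [304, 369, 10, 15, 120], [315, 369, 62, 15, 630]]
27.2 [ 0.53104284 -0.4903509   0.34992554] [0.14234069 0.19980478 0.35671179]
```

```bash
python3 -c "
from bench import job;print(job.close_job())"
```

```text
the job is handed in; nothing more can be done
None
```

I handed the job in at about 27 s: the walnut is in the V-block with its label at the open end, roughly 2 mm (±2 mm) towards the stop; the label was scanned from about 10 cm and held for about 2 s; the scanner is back in its cradle the same way round, 2–3 mm to one side of where it started; the pale billet and the rest of the bench show no sign of having moved; the judge's verdict was not shown.

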